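# Fit a drive gear on a gearmotor's splined shaft and hold it down on its spring

## Task

Take the orange gear out of the blue tray by its square hub, put it hub upwards over the gearmotor's splined shaft, turn it until its slots mesh with the shaft's four ribs, and slide it home, pushing the sprung brass collar all the way down to its stop. The retaining clip goes on next, so do not let go: finish while the gear is still held pressed fully down against the spring. Leave the white gear and the other things on the bench where they are.

Things in the scene. Friction and masses are not known exactly. Their poses are not given: they have to be found in the camera images.
- gear_mid (a point): Orange gear, loose (130 g), hub up, 50 mm tall: toothed disc 73 mm across, 12 mm thick, below a square hub 32 x 32 mm, 38 mm tall, gripped across its flats. Point: on its axis, 25 mm above the underside. z up; x, y square to the flats. A cross-shaped bore runs right through: four slots 8.5 mm wide along +-x and +-y, reaching 12.5 mm from the axis; it fits the shaft every quarter turn.
- shaft_ribs (a point): Upright steel shaft. Point: on its axis at the tops of its four ribs. z up; ribs lie along +-x and +-y, 6 mm wide, round-topped, reaching 11 mm from the axis. Above them a round pointed nose, 9 mm thick, rises 30 mm more and enters the bore first. Its angle varies; a worm drive keeps it from turning. Gear fully home: underside 28 mm below this point, nose 8 mm out of the hub.
- motor: The gearmotor, fixed to the bench: green plate 130 x 120 mm, round aluminium gearbox 86 mm across, its top face 55 mm above the bench, from which the shaft stands up (tops of the ribs 34 mm above that face). Origin on the bench under the shaft. The dark motor can, 44 mm thick, lies along +x to 168 mm from the shaft, its top 58 mm above the bench.
- collar_top (a point): Centre of the upper face of the brass spring collar, a ring 38 mm across round the foot of the shaft, on which the gear's underside comes to rest. Left alone it is 16 mm above the gearbox face, pushed to its stop 6 mm above it.
- collar (a joint): How far the spring collar is pushed down, in m: 0 left alone, 0.010 at its lower stop. The spring takes about 5 N to start and 11 N at the stop, and lifts the gear again if it is let go.
- tray: The blue tray fixed to the bench, 110 x 220 mm, floor 4 mm thick, rim 14 mm high. Origin under its centre, z up, long side along its y; the two gears stand 55 mm either side of the centre along y, either way round.
- white_gear_mid (a point): Bystander: a loose white gear of the same size beside the orange one in the tray, with a round hub and a plain round bore. Point on its axis 25 mm above its underside.
- grease_jar: Bystander: loose jar with red cap, 48 mm across, 50 mm tall. Origin under its centre.
- bearing: Bystander: loose steel bearing ring 42 mm across, 14 mm tall. Origin under its centre.
- clip: Bystander: loose dark retaining clip, a ring 22 mm across, 4 mm thick, for the next person to fit. Origin under its centre.
- screwdriver: Bystander: loose screwdriver lying on the bench.
There are look-alikes about, which are no part of the job. Of the things like the part that bears gear_mid, leave any that is turquoise; of the rest the larger one is meant. What is shaped like the part that bears white_gear_mid but green is not meant.

How it is judged:
By the outcome, as a careful person would: the job done as asked, in the order asked, and still so for the second after the job is handed in, while the arm keeps its last pose, push and grip.
It also fails if it takes over 48 s, if anything falls off the work surface, if the arm or the gripper's body presses on something with over 40 N, if the wrist force passes 120 N, or if a joint passes its speed limit or range.

## Robot

A 6-joint arm with a two-finger parallel gripper is mounted at the origin on the work surface. World frame = base frame: x ahead of the robot, y to its left, z up, the work surface at z = 0. Lengths are in m, angles in rad, forces in N, time in s.
With the tool pointing down it reaches from about 0.375 to 0.9 m from the base axis. Payload 3.1 kg.
Tool frame: the origin (TCP) lies on the centre line of the jaws, within the pads' length; the fingertips stand robot.tip_reach ahead of it and the grasp point (between the pads) lies 8 mm behind it (robot.tip_reach is the distance from the TCP to the fingertips, in m); z points along the fingers, y is the line along which they close (so a half turn about z gives the same grasp; the last joint's range is limited). The gripper opens to 87 mm and grips with 3 to 60 N. Pads are 19 mm wide; open, the fingers measure 117 mm over their backs; the gripper's body (75 mm by 190 mm) begins 51 mm behind the grasp point.
Start: joints at [-1.5, 0.527, 1.433, -0, 1.181, -0.178], TCP at [0.154, -0.606, 0.234] pointing down, gripper open.
Joint ranges: [-3.08, 3.08], [-0.75, 2.2], [0.22, 2.44], [-1.43, 4.57], [0, 2.65], [-2.85, 2.85]. Speed limits (rad/s): [2.79, 2.79, 3.14, 3.14, 3.14, 3.14].

## Interface

Orientations are given as a unit quaternion [x, y, z, w].
In Python, from rig import robot gives the robot as it stands.
- The arm moves only by the tool jog_arm, never from a script. Its argument "motion" is one flat list of numbers, 7 for each row, row after row: the shift along the tool's x, y, z scaled (see below), then the turn, a rotation vector about the tool's x, y, z scaled (see below), then the gripper's target within -1 to 1 (shut at 1, half-way at 0, fully open at -1). In form: [x, y, z, rx, ry, rz, hand, x, y, z, rx, ry, rz, hand, ...]. A call has 1 to 12 rows; each row shifts and turns the commanded pose from where the row before left it, along the tool's axes as they then stand; what a row does not reach is not made up. The controller multiplies each number of a shift by 4 cm and each number of a turn by 4 degrees. A row lasts 1/8 s, in which the tool goes at most 62.5 mm and 10.7 degrees, less where a joint would pass 70% of its speed; a pose out of reach is approached as far as the arm can. A call with a number of a shift or a turn outside -1 to 1 is refused whole. A call with a gripper value outside its range is refused whole. The fingers move at their own pace and stop on an object; "grip_force" is the grip in N (left out, the last holds). Time passes only in rows, so rows that do not move let the fingers close. It gives the time, the measured TCP pose, the force, the opening and the grip force at its end, in the units of the state.
- robot.get_obs(): the state, without advancing time (a new reading comes with each control period).
- robot.camera(name): name is "scene" or "side" or "wrist"; returns the picture (384x512x3 uint8, blue, green, red); there is no depth.
- robot.calibration(name): a dict with "fx", "fy", "cx", "cy" (pixels), "dist_coeffs" ([k1, k2, p1, p2, k3] as OpenCV has them; the pictures are not rectified), "R" (3x3) and "t" (3): a world point X has camera coordinates R X + t; the wrist camera has in their place "T_tool_cam" (4x4, takes a point from camera to tool coordinates, whose origin is the TCP and whose axes are the flange's). Camera axes: x right, y down, z forward; pixel columns grow to the right and rows downward; lengths in m; the calibration is good to about 2 mm. A picture is of the moment at which its call begins: read the wrist's pose just before it. calibration takes no time and is no camera call.
- robot.hand_in(): hands the job in; it is judged then, once.
The state is a dict: "time": time; "q": joint angles; "joint_velocities": joint speeds; "joint_torque": joint torques, N m; "position": TCP position; "tool_rot": TCP orientation; "ft_force": force on the tool from outside, world axes, zero at the start; "moment": the same for the moment, N m; "grip_width": finger opening in m; "grip_force": force on a finger pad.
Only numpy, scipy, OpenCV 4.12 (cv2) and the standard library are available. Lean on these libraries where they do the work, as an engineer would, in place of code of your own. Each camera call takes 0.05 s, during which the arm holds its last target. There are 200 camera calls.

## Working session

There is one attempt and no reset: what is moved stays moved. The work goes in short steps, Python scripts to look and compute and a tool call to move; the robot and the scene stay as the last step left them, time stands still between calls to the robot, and variables do not carry over. Pictures are saved under pics/ and viewed, at most 10 in all, crops included, and the job is handed in when it is done.

Besides the shell and the picture viewer there is one more tool, called as name(argument=value, ...) on one line, values as JSON. jog_arm: Moves the arm, as the interface text tells. Shifts and turns lie within -1 to 1; 1 stands for 4 cm of shift or 4 degrees of turn. Its arguments: {"type":"object","properties":{"motion":{"type":"array","items":{"type":"number"}},"grip_force":{"type":"number"}},"required":["motion"]}

```bash
mkdir -p pics; ls; python3 - <<'E'
from rig import robot
import cv2, numpy as np
o=robot.get_obs(); print({k:np.round(v,3) for k,v in o.items()}, robot.tip_reach)
a=robot.camera("scene"); b=robot.camera("side")
cv2.imwrite("pics/scene0.png",a); cv2.imwrite("pics/side0.png",b)
cv2.imwrite("pics/both0.png",cv2.resize(np.vstack([a,b]),(512,768)) if 0 else a)
for n in("scene","side","wrist"): print(n,robot.calibration(n))
E
```

```text
pics
{'time': np.float64(0.0), 'q': array([-1.5  ,  0.528,  1.434, -0.   ,  1.181, -0.178]), 'joint_velocities': array([-0.001, -0.001, -0.001,  0.001, -0.   ,  0.001]), 'joint_torque': array([ -0.   , -44.004, -17.659,   0.063,   0.058,  -0.   ]), 'position': array([ 0.154, -0.605,  0.233]), 'tool_rot': array([ 0.992,  0.124,  0.   , -0.001]), 'ft_force': array([ 0.284,  0.362, -0.309]), 'moment': array([-0.001, -0.   ,  0.006]), 'grip_force': np.float64(0.0), 'grip_width': np.float64(0.087)} 0.011
scene {'fx': 367.97461433179564, 'fy': 367.97461433179564, 'cx': 254.77975433856164, 'cy': 190.58369396671, 'dist_coeffs': array([-0.01825051,  0.        ,  0.        ,  0.        ,  0.        ]), 'R': array([[ 0.59849205,  0.80106265,  0.01029049],
       [ 0.65097268, -0.4787893 , -0.58906313],
       [-0.4669495 ,  0.35924843, -0.80802149]]), 't': array([-0.33036726, -0.28670829,  1.26625833])}
side {'fx': 370.68480527672915, 'fy': 370.68480527672915, 'cx': 257.2121389531281, 'cy': 194.73801155010764, 'dist_coeffs': array([0.00811075, 0.        , 0.        , 0.        , 0.        ]), 'R': array([[ 0.97134722, -0.23715153, -0.01561169],
       [-0.17532993, -0.67068759, -0.72072017],
       [ 0.16044932,  0.70280674, -0.69305029]]), 't': array([-0.54442111,  0.1968874 ,  0.71281866])}
wrist {'fx': 327.108838761965, 'fy': 327.108838761965, 'cx': 257.0474836620164, 'cy': 192.47475682324483, 'dist_coeffs': array([-0.00618871,  0.        ,  0.        ,  0.        ,  0.        ]), 'T_tool_cam': array([[ 3.99882943e-04, -9.52270580e-01, -3.05254948e-01,
         8.52498248e-02],
       [ 9.99999894e-01,  3.11466842e-04,  3.38347308e-04,
         5.49491305e-04],
       [-2.27121392e-04, -3.05255051e-01,  9.52270603e-01,
        -1.52125113e-01],
       [ 0.00000000e+00,  0.00000000e+00,  0.00000000e+00,
         1.00000000e+00]])}
```

View pics/scene0.png

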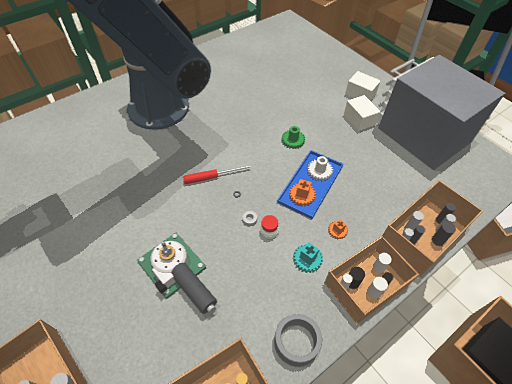

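View pics/side0.png

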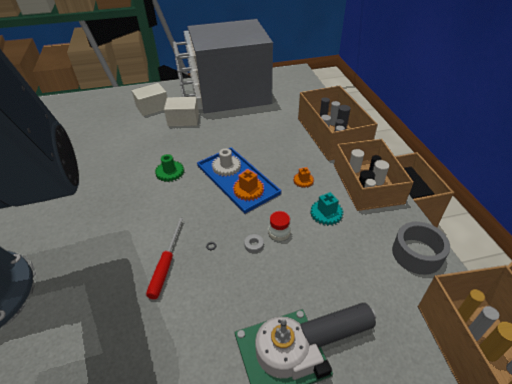

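The scene view shows the orange gear with the square hub in the blue tray at about (302,192). The smaller orange look-alike is at (338,229), and the motor shaft is at about (168,250). In the side view these are the gear at (248,184) and the shaft tip at about (283,322).

```bash
cat > h.py <<'E'
import numpy as np, cv2
from scipy.spatial.transform import Rotation as Ro
from rig import robot
def pose():
    o=robot.get_obs(); return np.array(o["position"]),Ro.from_quat(o["tool_rot"])
def cam(n,p=None):
    c=robot.calibration(n); K=np.array([[c["fx"],0,c["cx"]],[0,c["fy"],c["cy"]],[0,0,1]]); d=np.array(c["dist_coeffs"])
    if n=="wrist":
        T=np.array(c["T_tool_cam"]); pos,r=p; Rw=r.as_matrix()@T[:3,:3]; o=pos+r.apply(T[:3,3])
    else: Rw=np.array(c["R"]).T; o=-Rw@np.array(c["t"])
    return K,d,Rw,o
def rays(n,px,p=None):
    K,d,Rw,o=cam(n,p); u=cv2.undistortPoints(np.float64(px).reshape(-1,1,2),K,d)[:,0]
    return o,np.c_[u,np.ones(len(u))]@Rw.T
def plane(n,px,z,p=None):
    o,v=rays(n,px,p); return o+v*((z-o[2])/v[:,2])[:,None]
def tri(views):
    A=np.zeros((3,3));b=np.zeros(3)
    for n,px,p in views:
        o,v=rays(n,px,p); v=v[0]/np.linalg.norm(v[0]); M=np.eye(3)-np.outer(v,v); A+=M;b+=M@o
    return np.linalg.solve(A,b)
def proj(n,X,p=None):
    K,d,Rw,o=cam(n,p); X=(np.atleast_2d(X)-o)@Rw
    return cv2.projectPoints(X,np.zeros(3),np.zeros(3),K,d)[0][:,0]
def hsvmask(im,lo,hi): return cv2.inRange(cv2.cvtColor(im,cv2.COLOR_BGR2HSV),lo,hi)
E
python3 - <<'E'
from h import *
a=cv2.imread("pics/scene0.png");b=cv2.imread("pics/side0.png")
for nm,lo,hi in(("orange",(5,150,100),(17,255,255)),("brass",(17,90,80),(30,255,255))):
  for n,im in(("scene",a),("side",b)):
    N,_,st,ce=cv2.connectedComponentsWithStats(hsvmask(im,lo,hi))
    for i in range(1,N):
        if 25<st[i,4]<1500: print(nm,n,st[i],ce[i].round(1))
print(tri([("scene",(302,187),None),("side",(248,179),None)]), plane("scene",[(302,192)],.03),plane("side",[(248,184)],.03))
print(tri([("scene",(167,243),None),("side",(283,322),None)]), plane("scene",[(167,253)],.071),plane("side",[(283,336)],.071))
E
python3 - <<'E'
import cv2
a=cv2.imread("pics/scene0.png")[215:315,120:230];b=cv2.imread("pics/side0.png")[300:384,220:390]
import numpy as np
c=np.zeros((600,800,3),np.uint8);x=cv2.resize(a,None,fx=3.6,fy=3.6,interpolation=2);y=cv2.resize(b,None,fx=2.3,fy=2.3,interpolation=2)
c[:x.shape[0],:x.shape[1]]=x;c[:y.shape[0],400:400+y.shape[1]]=y[:, :400]
cv2.imwrite("pics/crop.png",c)
E
```

```text
orange scene [290 179  25  27 450] [302.4 193. ]
orange scene [329 219  19  20 262] [338. 229.]
orange side [299 167  11   8  60] [303.9 170.8]
orange side [239 170  18  13 115] [247.5 175.7]
orange side [294 173  20  14 140] [302.8 180.5]
orange side [234 179  29  20 285] [248.1 190.3]
brass scene [394   3  32  50 602] [409.6  26.3]
brass scene [ 415   20   53   40 1093] [440.   38.5]
brass scene [468  30  25  27 196] [480.7  42.3]
brass scene [111  67  16  10  72] [118.7  71.3]
brass scene [  0 113  11   9  51] [  4.4 116.7]
brass scene [159 245  16  15  78] [167.3 253.5]
brass scene [236 373  12  11 111] [241.5 378.3]
brass side [ 0  0 13  9 78] [5.9 4.2]
brass side [ 55   0  40  13 410] [74.4  5.2]
brass side [  0   9  20   8 100] [ 8.8 12.9]
brass side [  67   28   44   61 1403] [85.5 61.9]
brass side [  99   31   49   53 1459] [128.2  57.4]
brass side [457 289  28  34 370] [471.6 302.5]
brass side [483 321  29  41 379] [502.3 336.9]
brass side [271 325  23  23 211] [282.2 337.6]
[0.57480718 0.14442303 0.04933614] [[0.57905848 0.14334481 0.03      ]] [[0.57470858 0.14949323 0.03      ]]
[ 0.54164606 -0.24453083  0.10605567] [[ 0.54422566 -0.25278411  0.071     ]] [[ 0.54159184 -0.25037696  0.071     ]]
```

jog_arm(motion=[0.965,-0.518,0.04,0,0,0,-1,0.965,-0.518,0.04,0,0,0,-1,0.965,-0.518,0.04,0,0,0,-1,0.965,-0.518,0.04,0,0,0,-1,0.965,-0.518,0.04,0,0,0,-1,0.965,-0.518,0.04,0,0,0,-1,0.965,-0.518,0.04,0,0,0,-1,0.965,-0.518,0.04,0,0,0,-1,0.965,-0.518,0.04,0,0,0,-1,0.965,-0.518,0.04,0,0,0,-1,0.965,-0.518,0.04,0,0,0,-1,0.965,-0.518,0.04,0,0,0,-1])

```text
time: 1.6
position: [0.5424, -0.2494, 0.2139]
tool_rot: [0.992, 0.124, -0.0, -0.0]
ft_force: [-0.2, -0.6, -0.1]
grip_width: 0.0871
grip_force: 0.0
```

jog_arm(motion=[0,0,0,0,0,0,-1,0,0,0,0,0,0,-1])

```text
time: 1.85
position: [0.5411, -0.2506, 0.2139]
tool_rot: [0.992, 0.124, -0.001, -0.0]
ft_force: [-0.3, -0.3, -0.5]
grip_width: 0.0872
grip_force: 0.0
```

```bash
python3 - <<'E'
from h import *
p=pose(); im=robot.camera("wrist"); cv2.imwrite("pics/w1.png",im)
np.savez("w1.npz",p=p[0],q=p[1].as_quat()); print(p[0],p[1].as_quat(),proj("wrist",[[.542,-.248,.089],[.542,-.248,.119]],p))
E
```

```text
[ 0.54113433 -0.25059332  0.21391112] [ 9.92234739e-01  1.24377738e-01 -6.04164493e-04 -1.88454958e-04] [[253.79043866 186.89805662]
 [253.42259376 197.81537655]]
```

View pics/w1.png

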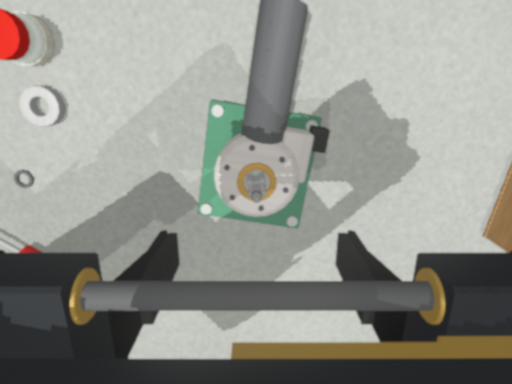

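The wrist view shows the collar and shaft at about (257,182), with the motor can running upwards from it. I'll move closer for the rib angle.

jog_arm(motion=[-0.25,0,0.65,0,0,0,-1,-0.25,0,0.65,0,0,0,-1,0,0,0,0,0,0,-1,0,0,0,0,0,0,-1])

```text
time: 2.4
position: [0.5226, -0.2568, 0.1632]
tool_rot: [0.992, 0.123, 0.001, 0.001]
ft_force: [0.1, -0.5, 0.5]
grip_width: 0.0869
grip_force: 0.0
```

```bash
python3 - <<'E'
from h import *
p=pose(); im=robot.camera("wrist"); cv2.imwrite("pics/w2.png",im)
np.savez("w2.npz",p=p[0],q=p[1].as_quat()); c=proj("wrist",[[.542,-.250,.089]],p)[0]; print(p[0],p[1].as_quat(),c)
x,y=(c-[60,45]).astype(int); print(x,y)
cv2.imwrite("pics/w2c.png",cv2.resize(im[y:y+90,x:x+120],None,fx=6,fy=6,interpolation=2))
E
```

```text
[ 0.52261399 -0.2567554   0.1632041 ] [9.92361111e-01 1.23364034e-01 6.55166497e-04 5.57570910e-04] [253.53491908 182.32457757]
193 137
```

View pics/w2c.png

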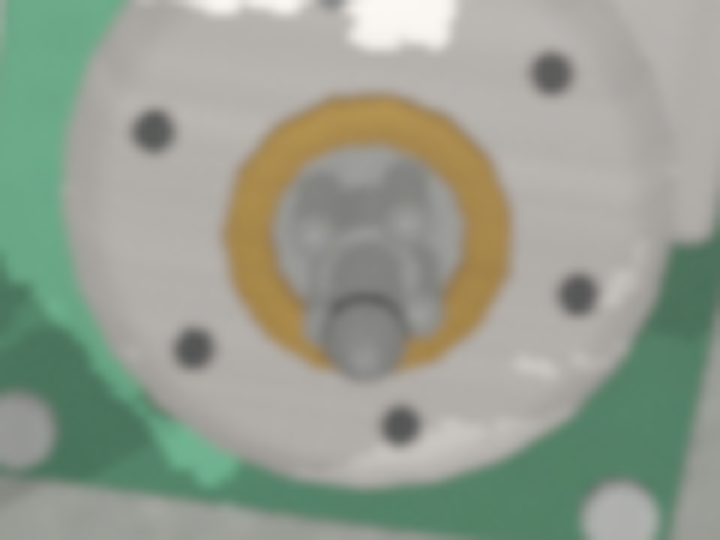

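jog_arm(motion=[-0.53,0,0.32,0,0,0,-1,-0.53,0,0.32,0,0,0,-1,-0.53,0,0.32,0,0,0,-1,0,0,0,0,0,0,-1,0,0,0,0,0,0,-1])

```text
time: 3.08
position: [0.4622, -0.2721, 0.1251]
tool_rot: [0.992, 0.124, 0.001, 0.001]
ft_force: [0.9, 0.9, -0.4]
grip_width: 0.0872
grip_force: 0.0
```

```bash
python3 - <<'E'
from h import *
p=pose(); im=robot.camera("wrist"); cv2.imwrite("pics/w3.png",im)
np.savez("w3.npz",p=p[0],q=p[1].as_quat()); c=proj("wrist",[[.542,-.250,.089]],p)[0]; print(p[0],p[1].as_quat(),c)
x,y=np.maximum((c-[40,30]).astype(int),0); print(x,y)
k=im[y:y+60,x:x+80]; k=cv2.resize(k,None,fx=10,fy=10,interpolation=2); k=cv2.convertScaleAbs(k,alpha=1.6,beta=-80)
cv2.imwrite("pics/w3c.png",k)
E
```

```text
[ 0.46219231 -0.2721418   0.12511696] [0.99228114 0.12399673 0.00122743 0.0012056 ] [252.48006027  92.49161974]
212 62
```

View pics/w3c.png

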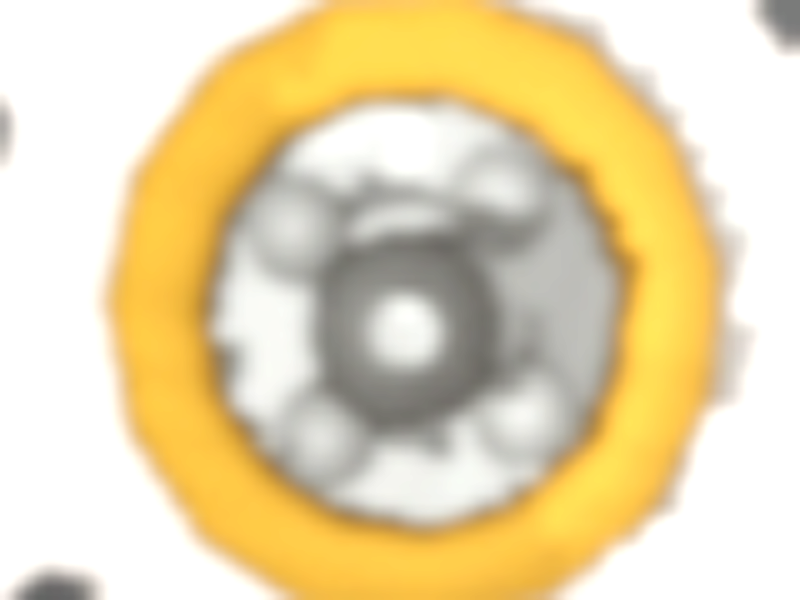

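The crop shows four rib tips at crop pixels (295,228), (503,192), (522,418) and (322,440), with the nose tip at (405,330).

```bash
python3 - <<'E'
from h import *
d=np.load("w3.npz");p=(d["p"],Ro.from_quat(d["q"])); im=cv2.imread("pics/w3.png")
f=lambda a:(np.array(a)+.5)/10-.5+[212,62]
t=plane("wrist",f([(295,228),(503,192),(522,418),(322,440)]),.087,p); print(t.mean(0)); 
e=t-t.mean(0); th=np.degrees(np.arctan2(e[:,1],e[:,0])); print(th, th%90, np.linalg.norm(e,axis=1))
print("nose",plane("wrist",f([(405,330)]),.119,p))
m=hsvmask(im,(15,90,80),(32,255,255)); cs,_=cv2.findContours(m,cv2.RETR_EXTERNAL,cv2.CHAIN_APPROX_NONE)
c=max(cs,key=cv2.contourArea); el=cv2.fitEllipse(c); print(el,"collar",plane("wrist",[el[0]],.071,p))
d=np.load("w2.npz");p2=(d["p"],Ro.from_quat(d["q"])); im=cv2.imread("pics/w2.png")[137:227,193:313]
m=hsvmask(im,(15,90,80),(32,255,255)); cs,_=cv2.findContours(m,cv2.RETR_EXTERNAL,cv2.CHAIN_APPROX_NONE)
c=max(cs,key=cv2.contourArea); el=cv2.fitEllipse(c);print(el,"collar w2",plane("wrist",[np.add(el[0],[193,137])],.071,p2))
print("collar 2static",plane("scene",[(167.3,253.5)],.071),plane("side",[(282.2,337.6)],.071))
print("tri nose", tri([("wrist",f((405,330)),p),("wrist",((365+.5)/6-.5+193,(337+.5)/6-.5+137),p2)]))
E
```

```text
[ 0.54141229 -0.25019371  0.087     ]
[  66.64672349  -22.77985324 -115.77298724  156.41337002] [66.64672349 67.22014676 64.22701276 66.41337002] [0.00803817 0.00851217 0.0081639  0.00816714]
nose [[ 0.54146794 -0.25024842  0.119     ]]
((453.39630126953125, 347.5310363769531), (19.950166702270508, 514.47607421875), 88.89820861816406) collar [[ 0.39509962 -0.44903608  0.071     ]]
((60.90830612182617, 39.02256774902344), (42.557518005371094, 42.696170806884766), 56.61315155029297) collar w2 [[ 0.54195427 -0.25014815  0.071     ]]
collar 2static [[ 0.54578778 -0.25284733  0.071     ]] [[ 0.53966742 -0.25251811  0.071     ]]
tri nose [ 0.54133238 -0.25024052  0.11139412]
```

jog_arm(motion=[0.27,-0.785,0,0,0,0,-1,0.27,-0.785,0,0,0,0,-1,0.27,-0.785,0,0,0,0,-1,0.27,-0.785,0,0,0,0,-1,0.27,-0.785,0,0,0,0,-1,0.27,-0.785,0,0,0,0,-1,0.27,-0.785,0,0,0,0,-1,0.27,-0.785,0,0,0,0,-1,0.27,-0.785,0,0,0,0,-1,0.27,-0.785,0,0,0,0,-1,0.27,-0.785,0,0,0,0,-1,0.27,-0.785,0,0,0,0,-1])

```text
time: 4.62
position: [0.4949, 0.1278, 0.1248]
tool_rot: [0.992, 0.125, 0.001, 0.0]
ft_force: [1.2, 0.1, 0.6]
grip_width: 0.087
grip_force: 0.0
```

jog_arm(motion=[0,0,0,0,0,0,-1,0,0,0,0,0,0,-1])

```text
time: 4.88
position: [0.494, 0.126, 0.1243]
tool_rot: [0.992, 0.125, 0.001, 0.0]
ft_force: [0.1, -0.1, -0.4]
grip_width: 0.0871
grip_force: 0.0
```

```bash
python3 - <<'E'
from h import *
p=pose(); im=robot.camera("wrist"); cv2.imwrite("pics/w4.png",im)
np.savez("w4.npz",p=p[0],q=p[1].as_quat()); c=proj("wrist",[[.577,.146,.054]],p)[0]; print(p[0],p[1].as_quat(),c)
x,y=np.maximum((c-[80,60]).astype(int),0); print(x,y)
k=im[y:y+120,x:x+160]; k=cv2.resize(k,None,fx=5,fy=5,interpolation=2)
cv2.imwrite("pics/w4c.png",k)
E
```

```text
[0.49399239 0.12601803 0.12434193] [9.92204423e-01 1.24619545e-01 5.67866693e-04 1.70764674e-04] [257.86513814  87.61397729]
177 27
```

View pics/w4c.png

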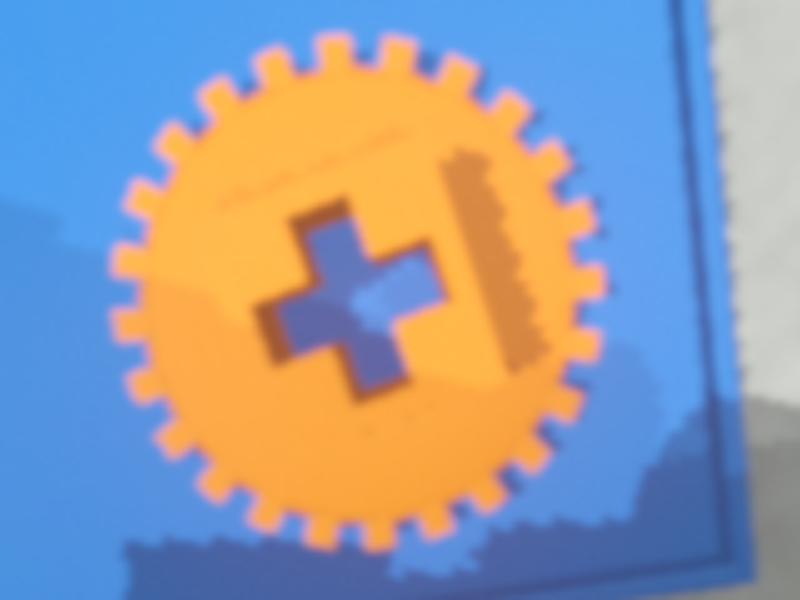

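The crop shows the orange gear's cross bore, with slot-end mid-points at crop pixels (318,209), (440,269), (384,391) and (266,336).

```bash
python3 - <<'E'
from h import *
d=np.load("w4.npz");p=(d["p"],Ro.from_quat(d["q"]))
f=lambda a:(np.array(a)+.5)/5-.5+[177,27]
t=plane("wrist",f([(318.5,209),(439.5,269),(383.5,391.5),(266,336.5)]),.054,p); print(t.mean(0)); 
e=t-t.mean(0); th=np.degrees(np.arctan2(e[:,1],e[:,0])); print(th, (th%90).mean(), np.linalg.norm(e,axis=1))
im=cv2.imread("pics/w4.png"); m=hsvmask(im,(5,80,80),(22,255,255)); cs,_=cv2.findContours(m[:180],cv2.RETR_EXTERNAL,cv2.CHAIN_APPROX_NONE)
for c in cs:
  if cv2.contourArea(c)>3000:
    (u,r)=cv2.minEnclosingCircle(c); print(u,r,"disc",plane("wrist",[u],.016,p))
yaw=np.degrees(p[1].as_euler("xyz")[2]); x=p[1].apply([1,0,0]); print("tool x angle",np.degrees(np.arctan2(x[1],x[0])))
m=hsvmask(im,(0,0,200),(180,60,255))
E
```

```text
[0.57558224 0.15292068 0.054     ]
[  34.44504109  -55.80234976 -145.71669487  125.03559783] 34.49039857422608 [0.01207722 0.01204329 0.01190148 0.01201022]
(248.1091766357422, 85.31017303466797) 50.925323486328125 disc [[0.57685795 0.1534709  0.016     ]]
tool x angle 14.317588448963576
```

jog_arm(motion=[0.714,-0.05,0,0,0,0,-1,0.714,-0.05,0,0,0,0,-1,0.714,-0.05,0,0,0,0,-1,0,0,0,0,0,-0.84,-1,0,0,0,0,0,-0.84,-1,0,0,0,0,0,-0.84,-1,0,0,0,0,0,-0.84,-1,0,0,0,0,0,-0.84,-1,0,0,0,0,0,-0.84,-1,0,0,0,0,0,0,-1,0,0,0,0,0,0,-1])

```text
time: 6.3
position: [0.5751, 0.152, 0.124]
tool_rot: [0.956, 0.295, -0.0, 0.0]
ft_force: [0.0, 0.4, 0.2]
grip_width: 0.0871
grip_force: 0.0
```

```bash
python3 - <<'E'
from h import *
p=pose(); im=robot.camera("wrist"); cv2.imwrite("pics/w5.png",im)
np.savez("w5.npz",p=p[0],q=p[1].as_quat()); print(p[0],p[1].as_quat(),robot.get_obs()["q"])
x=p[1].apply([1,0,0]); print("tool x angle",np.degrees(np.arctan2(x[1],x[0])), p[1].apply([0,0,1]))
print(p[1].inv().apply([.57558-p[0][0],.15292-p[0][1],0]))
E
```

```text
[0.57510975 0.15204336 0.1239831 ] [ 9.55522047e-01  2.94919677e-01 -3.92386410e-05  9.59795685e-06] [ 7.10708601e-02  6.29349782e-01  1.60486195e+00 -5.91187052e-05
  9.07383892e-01  1.04268918e+00]
tool x angle 34.30544181888283 [-6.93255204e-05 -4.14866134e-05 -9.99999997e-01]
[ 8.82530542e-04 -4.59110756e-04 -6.89695237e-08]
```

View pics/w5.png

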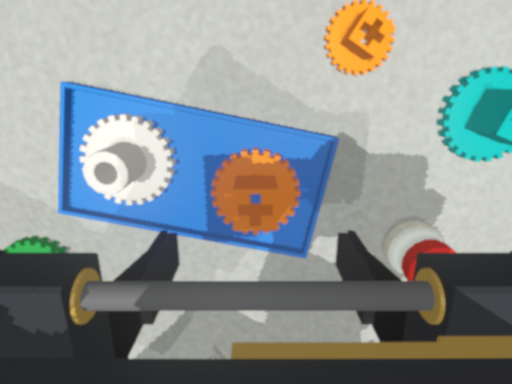

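The hub is centred at about (256,200) between the jaws (178 to 337), and the jar is clear of the right finger. I'll descend and grip.

jog_arm(motion=[0.02,-0.01,0.75,0,0,-0.05,-1,0,0,0.75,0,0,0,-1,0,0,0.5,0,0,0,-1,0,0,0.25,0,0,0,-1,0,0,0,0,0,0,-1,0,0,0,0,0,0,0.5,0,0,0,0,0,0,1,0,0,0,0,0,0,1,0,0,0,0,0,0,1,0,0,0,0,0,0,1,0,0,0,0,0,0,1], grip_force=50)

```text
time: 7.72
position: [0.5754, 0.1535, 0.034]
tool_rot: [0.955, 0.298, 0.0, 0.0]
ft_force: [-0.1, 0.7, 0.1]
grip_width: 0.0345
grip_force: 0.0
```

```bash
python3 - <<'E'
from h import *
p=pose(); o=robot.get_obs()
x=p[1].apply([1,0,0]); print(p[0],"tool x angle",np.degrees(np.arctan2(x[1],x[0])), p[1].apply([0,0,1]),o["grip_width"],o["grip_force"],o["ft_force"])
print(p[1].inv().apply([.57558-p[0][0],.15292-p[0][1],0]))
E
```

```text
[0.57543267 0.15354341 0.03396208] tool x angle 34.61708645271629 [ 5.36253174e-06 -1.42115675e-06 -1.00000000e+00] 0.03451194073962708 0.0 [-0.07391709  0.71239021  0.12517678]
[-2.32910800e-04  5.96742485e-04  1.67600355e-09]
```

jog_arm(motion=[0,0,0,0,0,0,1,0,0,0,0,0,0,1,0,0,0,0,0,0,1,0,0,-0.3,0,0,0,1,0,0,-0.7,0,0,0,1,0,0,-0.9,0,0,0,1,0,0,-0.9,0,0,0,1,0,0,-0.8,0,0,0,1,0,0,0,0,0,0,1,0,0,0,0,0,0,1], grip_force=50)

```text
time: 8.98
position: [0.5746, 0.1535, 0.1775]
tool_rot: [0.955, 0.298, -0.001, -0.0]
ft_force: [0.3, -0.3, -1.2]
grip_width: 0.0313
grip_force: 50.0
```

```bash
python3 - <<'E'
from h import *
p=pose(); im=robot.camera("wrist"); cv2.imwrite("pics/w6.png",im); o=robot.get_obs()
np.savez("w6.npz",p=p[0],q=p[1].as_quat())
x=p[1].apply([1,0,0]); print(p[0],"tool x angle",np.degrees(np.arctan2(x[1],x[0])),o["grip_width"],o["grip_force"],o["ft_force"])
c=proj("wrist",p[0]+[[0,0,.02]],p)[0];print(c)
# target shift in tool frame
print(p[1].inv().apply([.54145-p[0][0],-.2502-p[0][1],0]))
E
```

```text
[0.57459502 0.15345227 0.17745868] tool x angle 34.61519444051628 0.03166568963829687 49.99983404064551 [ 0.01468055  0.55757973 -1.59563448]
[255.14454303 279.98919813]
[-2.56577219e-01  3.13371775e-01  8.53761627e-05]
```

View pics/w6.png

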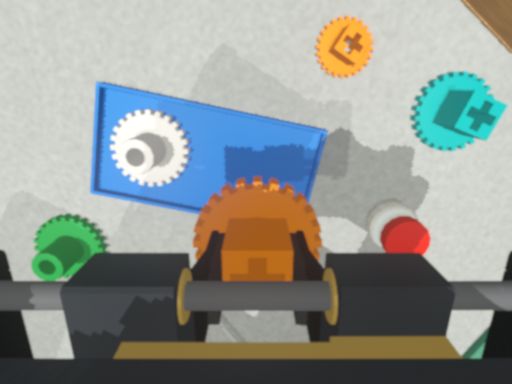

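The gear is held upright: its disc spans x 194 to 321, its far teeth are at y≈178, and the hub is between the pads. I'll check its offset from the TCP in tool x.

```bash
python3 - <<'E'
from h import *
from scipy.optimize import least_squares
d=np.load("w6.npz");p=(d["p"],Ro.from_quat(d["q"])); im=cv2.imread("pics/w6.png")
m=hsvmask(im,(4,120,60),(20,255,255)); m[:150]=0
cs,_=cv2.findContours(m,cv2.RETR_EXTERNAL,cv2.CHAIN_APPROX_NONE); c=max(cs,key=cv2.contourArea)[:,0].astype(float); c=c[c[:,1]<240]
for z in(-.018,-.024):
  w=plane("wrist",c,p[0][2]+z,p); t=p[1].inv().apply(w-p[0])[:,:2]
  h=cv2.convexHull(t.astype(np.float32))[:,0]; h=h[h[:,0]>.0]
  r=least_squares(lambda v:np.hypot(*(h-v[:2]).T)-v[2],[0,0,.036],loss="soft_l1",f_scale=.0005).x
  r2=least_squares(lambda v:np.hypot(*(h-v).T)-.0365,[0,0],loss="soft_l1",f_scale=.0005).x
  print(z,r,r2,len(h))
E
```

```text
-0.018 [0.00333067 0.00095479 0.03541605] [0.00197899 0.00092432] 22
-0.024 [0.00118825 0.00102088 0.03607656] [0.00065661 0.00098783] 20
```

jog_arm(motion=[-0.686,0.746,0,0,0,0,1,-0.686,0.746,0,0,0,0,1,-0.686,0.746,0,0,0,0,1,-0.686,0.746,0,0,0,0,1,-0.686,0.746,0,0,0,0,1,-0.686,0.746,0,0,0,0,1,-0.686,0.746,0,0,0,0,1,-0.686,0.746,0,0,0,0,1,-0.686,0.746,0,0,0,0,1,-0.686,0.746,0,0,0,0,1,-0.686,0.746,0,0,0,0,1,-0.686,0.746,0,0,0,0,1])

```text
time: 10.52
position: [0.5067, -0.3288, 0.176]
tool_rot: [0.955, 0.297, -0.001, -0.002]
ft_force: [0.2, -0.3, -1.5]
grip_width: 0.0316
grip_force: 50.0
```

jog_arm(motion=[0,0,0,0,0,-0.98,1,0,0,0,0,0,-0.98,1,0,0,0,0,0,-0.98,1,0,0,0,0,0,-0.98,1,0,0,0,0,0,-0.98,1,0,0,0,0,0,-0.98,1,0,0,0,0,0,-0.98,1,0,0,0,0,0,-0.98,1,0,0,0,0,0,0,1,0,0,0,0,0,0,1])

```text
time: 11.78
position: [0.5075, -0.3279, 0.1769]
tool_rot: [0.839, 0.544, -0.0, -0.001]
ft_force: [-0.3, -0.4, -1.1]
grip_width: 0.0315
grip_force: 50.0
```

```bash
python3 - <<'E'
from h import *
p=pose(); im=robot.camera("wrist"); cv2.imwrite("pics/w7.png",im); o=robot.get_obs()
np.savez("w7.npz",p=p[0],q=p[1].as_quat())
x=p[1].apply([1,0,0]); print(p[0],"tool x angle",np.degrees(np.arctan2(x[1],x[0])),o["grip_width"],o["grip_force"],o["ft_force"])
c=proj("wrist",[[.5415,-.2502,.089]],p)[0];print(c)
x,y=np.maximum((c-[40,30]).astype(int),0); print(x,y)
k=im[y:y+60,x:x+80]; k=cv2.resize(k,None,fx=10,fy=10,interpolation=2); k=cv2.convertScaleAbs(k,alpha=1.6,beta=-80)
cv2.imwrite("pics/w7c.png",k)
E
```

```text
[ 0.50746133 -0.32785552  0.17694506] tool x angle 65.91967035205637 0.03127941097699339 49.999897421803325 [-0.4230356   0.23880648  0.0041555 ]
[254.96605397  87.29138926]
214 57
```

View pics/w7c.png

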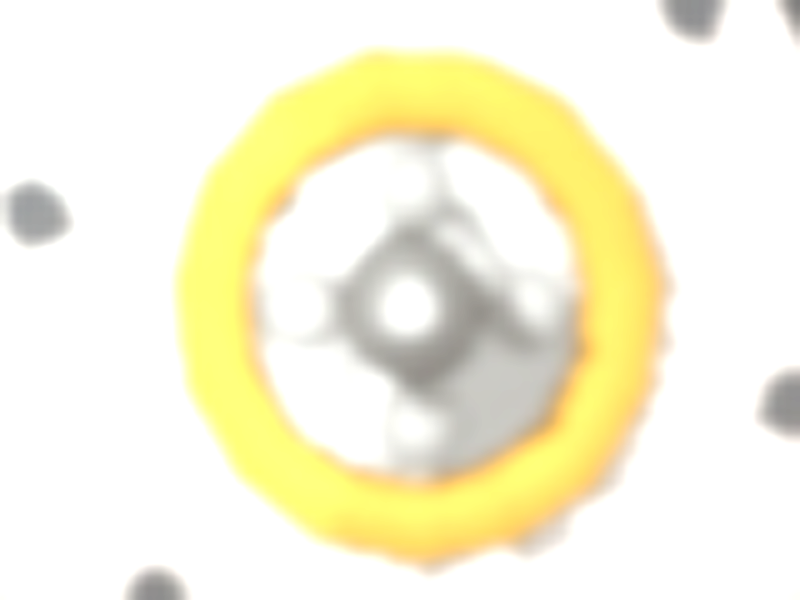

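The ribs line up with the image axes to within about 1.4°, with tips at crop pixels (300,305), (533,300), (413,178) and (420,428). Next I'll solve for the hand-camera bias.

```bash
python3 - <<'E'
from h import *
def L(k): d=np.load(k+".npz"); return d["p"],Ro.from_quat(d["q"])
def collar(k,guess):
    p=L(k); im=cv2.imread(f"pics/{k}.png"); m=np.zeros(im.shape[:2],np.uint8); x,y=guess
    m[y:y+60,x:x+80]=hsvmask(im,(15,80,80),(32,255,255))[y:y+60,x:x+80]
    out=[]
    cs,h=cv2.findContours(m,cv2.RETR_CCOMP,cv2.CHAIN_APPROX_NONE)
    for c in sorted(cs,key=cv2.contourArea)[-2:]: e=cv2.fitEllipse(c); out.append(e[0]); print(k,np.round(e[0],2),np.round(e[1],1))
    return plane("wrist",[out[1]],.071,p)[0]
f=lambda a,o:(np.array(a)+.5)/10-.5+o
A={}
for k,o,t,n in(("w3",[212,62],[(295,228),(503,192),(522,418),(322,440)],(405,330)),("w7",[214,57],[(300,305),(533,300),(420,428),(413,178)],(407,305))):
    p=L(k); r=plane("wrist",f(t,o),.087,p); e=r-r.mean(0)
    A[k]=np.array([r.mean(0)[:2],plane("wrist",[f(n,o)],.119,p)[0][:2],collar(k,o)[:2]]); print(k,A[k],(np.degrees(np.arctan2(e[:,1],e[:,0]))%90))
p3,p7=L("w3")[1],L("w7")[1]
M=(p7.as_matrix()-p3.as_matrix())[:2,:2]
for w in(A["w3"].mean(0),), : pass
dm=A["w7"]-A["w3"]; print("diff",dm)
for d in list(dm)+[dm.mean(0)]: print("bias tool xy",np.linalg.solve(M,d))
b=np.linalg.solve(M,dm.mean(0)); print("true shaft",A["w3"].mean(0)-(p3.as_matrix()[:2,:2]@b),A["w7"].mean(0)-(p7.as_matrix()[:2,:2]@b))
E
```

```text
w3 [252.98  92.74] [42.  43.9]
w3 [253.1  92. ] [59.9 60.9]
w3 [[ 0.54075782 -0.25078792]
 [ 0.54081825 -0.25085114]
 [ 0.5414696  -0.25075047]] [66.64652332 67.21986816 64.22742472 66.41351723]
w7 [255.05  87.03] [34.5 36.1]
w7 [255.32  86.96] [47.  49.7]
w7 [[ 0.54174722 -0.25001331]
 [ 0.54135558 -0.25003588]
 [ 0.54171682 -0.25000787]] [66.67489753 67.54981716 67.53332466 67.52403062]
diff [[0.0009894  0.00077461]
 [0.00053733 0.00081526]
 [0.00024722 0.0007426 ]]
bias tool xy [-5.09360070e-05  1.44072277e-03]
bias tool xy [0.00031871 0.00107392]
bias tool xy [0.00046923 0.00076559]
bias tool xy [0.00024567 0.00109341]
true shaft [ 0.54050805 -0.24979718] [ 0.54050805 -0.24979718]
```

```bash
python3 - <<'E'
from h import *
for i in range(2): c=robot.calibration("wrist"); print(c["T_tool_cam"],c["fx"],c["cx"],c["cy"])
d=np.load("w3.npz");print(d["p"],d["q"]); print(plane("wrist",[(252.55,94.55)],.119,(d["p"],Ro.from_quat(d["q"]))))
E
```

```text
[[ 3.99775036e-04 -9.52246862e-01 -3.05328926e-01  8.44860109e-02]
 [ 9.99999918e-01  4.01077867e-04  5.84610926e-05  1.02508801e-03]
 [ 6.67912825e-05 -3.05328924e-01  9.52246945e-01 -1.52125693e-01]
 [ 0.00000000e+00  0.00000000e+00  0.00000000e+00  1.00000000e+00]] 327.108838761965 257.0474836620164 192.47475682324483
[[ 3.99775036e-04 -9.52246862e-01 -3.05328926e-01  8.44860109e-02]
 [ 9.99999918e-01  4.01077867e-04  5.84610926e-05  1.02508801e-03]
 [ 6.67912825e-05 -3.05328924e-01  9.52246945e-01 -1.52125693e-01]
 [ 0.00000000e+00  0.00000000e+00  0.00000000e+00  1.00000000e+00]] 327.108838761965 257.0474836620164 192.47475682324483
[ 0.46219231 -0.2721418   0.12511696] [0.99228114 0.12399673 0.00122743 0.0012056 ]
[[ 0.54087544 -0.25107611  0.119     ]]
```

```bash
python3 - <<'E'
from h import *
from scipy.optimize import least_squares
for k in("w6","w7"):
  d=np.load(k+".npz");p=(d["p"],Ro.from_quat(d["q"])); im=cv2.imread(f"pics/{k}.png")
  m=hsvmask(im,(4,120,50),(20,255,255)); m[:150]=0; m[:,:170]=0; m[:,345:]=0
  cs,_=cv2.findContours(m,cv2.RETR_EXTERNAL,cv2.CHAIN_APPROX_NONE); c=max(cs,key=cv2.contourArea)
  print(k,cv2.boundingRect(c))
  c=cv2.convexHull(c)[:,0].astype(float); c=c[c[:,1]<235]
  P=[p[1].inv().apply(plane("wrist",c,p[0][2]+z,p)-p[0])[:,:2] for z in(-.018,-.024,-.030)]
  for R in(.0365,.0362):
    g=lambda v:np.min([np.hypot(*(t-v).T) for t in P],0)-R
    s=least_squares(g,[0,0],loss="soft_l1",f_scale=.0003); print(R,s.x*1e3,np.round(g(s.x)*1e3,1))
  hsv=cv2.cvtColor(im,cv2.COLOR_BGR2HSV)
E
```

```text
w6 (194, 177, 128, 105)
0.0365 [-1.18613756  1.17302393] [ 0.2  0.1 -0.   0.  -0.1 -0.2 -0.1  0.   0.2  0.3 -0.2  0.3  0.1  0.2
 -0.3 -0.4 -0.3 -0.1  0.2  0.2]
0.0362 [-0.82627124  1.21631954] [ 0.1  0.  -0.1 -0.  -0.1 -0.2 -0.1  0.1  0.3  0.4  0.   0.5  0.3  0.4
 -0.2 -0.3 -0.3 -0.1  0.1  0.1]
w7 (193, 177, 129, 105)
0.0365 [-0.67930265  1.05321833] [-0.3  0.1 -0.1  0.1  0.  -0.  -0.  -0.1  0.1  0.2  0.2  0.2  0.3  0.1
  0.3  0.1 -0.1  0.   0.  -0.1 -0.1  0.1  0.1 -0.3]
0.0362 [-0.29542045  1.05409689] [-0.4 -0.  -0.1  0.1 -0.   0.   0.  -0.   0.2  0.4  0.4  0.5  0.5  0.3
  0.4  0.3  0.   0.1  0.  -0.1 -0.2  0.  -0.  -0.4]
```

jog_arm(motion=[0.713,-0.013,0,0,0,0,1,0.713,-0.013,0,0,0,0,1,0.713,-0.013,0,0,0,0,1,0,0,0,0,0,-0.2,1,0,0,0,0,0,0,1,0,0,0,0,0,0,1,0,0,0,0,0,0,1])

```text
time: 12.7
position: [0.541, -0.2503, 0.1779]
tool_rot: [0.835, 0.55, -0.0, 0.0]
ft_force: [0.5, -0.2, -1.6]
grip_width: 0.0318
grip_force: 50.0
```

```bash
cat > st.py <<'E'
from h import *
p=pose(); o=robot.get_obs()
x=p[1].apply([1,0,0]); print(p[0].round(5),"yaw",np.degrees(np.arctan2(x[1],x[0])).round(2),"zax",p[1].apply([0,0,1]).round(4),o["grip_width"].round(4),o["ft_force"].round(1),"t",o["time"])
print("tool shift needed mm",(1e3*p[1].inv().apply([.5409-p[0][0],-.2490-p[0][1],0])).round(2))
E
python3 st.py
```

```text
Traceback (most recent call last):
  File "st.py", line 3, in <module>
    x=p[1].apply([1,0,0]); print(p[0].round(5),"yaw",np.degrees(np.arctan2(x[1],x[0])).round(2),"zax",p[1].apply([0,0,1]).round(4),o["grip_width"].round(4),o["ft_force"].round(1),"t",o["time"])
                                                                                                                                   ^^^^^^^^^^^^^^^^^^^^^
AttributeError: 'float' object has no attribute 'round'
```

```bash
sed -i 's/o\["grip_width"\].round(4)/round(float(o["grip_width"]),4)/' st.py; python3 st.py
```

```text
[ 0.54102 -0.25026  0.17793] yaw 66.7 zax [ 0.e+00 -1.e-04 -1.e+00] 0.0318 [ 0.5 -0.2 -1.6] t 12.7
tool shift needed mm [ 1.11 -0.61 -0.  ]
```

jog_arm(motion=[0,0,0,0,0,0,1])

```text
time: 12.82
position: [0.5411, -0.25, 0.1779]
tool_rot: [0.835, 0.55, -0.0, 0.0]
ft_force: [0.3, -0.7, -0.8]
grip_width: 0.0319
grip_force: 50.0
```

```bash
python3 st.py
```

```text
[ 0.54106 -0.24998  0.17793] yaw 66.72 zax [-0. -0. -1.] 0.0319 [ 0.3 -0.7 -0.8] t 12.825
tool shift needed mm [ 0.84 -0.54 -0.  ]
```

jog_arm(motion=[0,0,0,0,0,0,1])

```text
time: 12.95
position: [0.5412, -0.2497, 0.178]
tool_rot: [0.835, 0.55, -0.0, 0.0]
ft_force: [0.2, 0.3, -0.9]
grip_width: 0.0318
grip_force: 50.0
```

```bash
python3 st.py
```

```text
[ 0.54117 -0.24969  0.17797] yaw 66.75 zax [ 0. -0. -1.] 0.0318 [ 0.2  0.3 -0.9] t 12.95
tool shift needed mm [ 0.53 -0.52 -0.  ]
```

jog_arm(motion=[0,-0.012,0,0,0,0,1,0,0,0,0,0,0,1,0,0,0,0,0,0,1,0,0,0.3,0,0,0,1,0,0,0.3,0,0,0,1,0,0,0.2,0,0,0,1,0,0,0.2,0,0,0,1,0,0,0,0,0,0,1])

```text
time: 13.95
position: [0.5404, -0.2489, 0.137]
tool_rot: [0.835, 0.55, -0.0, -0.001]
ft_force: [0.2, -0.2, 0.1]
grip_width: 0.0316
grip_force: 50.0
```

```bash
python3 st.py
```

```text
[ 0.54038 -0.24893  0.137  ] yaw 66.78 zax [-0.0015  0.0011 -1.    ] 0.0316 [ 0.2 -0.2  0.1] t 13.95
tool shift needed mm [ 0.14  0.5  -0.  ]
```

jog_arm(motion=[0,0.004,0.15,0,0,0,1,0,0,0.15,0,0,0,1,0,0,0.1,0,0,0,1,0,0,0.1,0,0,0,1,0,0,0,0,0,0,1])

```text
time: 14.58
position: [0.5408, -0.2491, 0.1176]
tool_rot: [0.835, 0.55, -0.0, -0.0]
ft_force: [0.3, 0.6, -2.6]
grip_width: 0.0314
grip_force: 50.0
```

```bash
python3 st.py
```

```text
[ 0.54076 -0.24915  0.11757] yaw 66.78 zax [-6.e-04  5.e-04 -1.e+00] 0.0314 [ 0.3  0.6 -2.6] t 14.575
tool shift needed mm [ 0.19  0.07 -0.  ]
```

jog_arm(motion=[0,0,0.1,0,0,0,1,0,0,0.1,0,0,0,1,0,0,0.1,0,0,0,1,0,0,0,0,0,0,1])

```text
time: 15.08
position: [0.5408, -0.2492, 0.1055]
tool_rot: [0.835, 0.55, -0.0, -0.0]
ft_force: [-0.2, 0.7, -1.0]
grip_width: 0.0312
grip_force: 50.0
```

```bash
python3 st.py
```

```text
[ 0.54081 -0.2492   0.10551] yaw 66.77 zax [-5.e-04  4.e-04 -1.e+00] 0.0312 [-0.2  0.7 -1. ] t 15.075
tool shift needed mm [0.22 0.   0.  ]
```

The ribs are in the slots with no side force, so I'll press against the spring.

jog_arm(motion=[0,0,0.1,0,0,0,1,0,0,0.1,0,0,0,1,0,0,0,0,0,0,1,0,0,0,0,0,0,1], grip_force=58)

```text
time: 15.58
position: [0.541, -0.2494, 0.0984]
tool_rot: [0.835, 0.55, 0.0, 0.0]
ft_force: [-1.2, 0.3, 3.9]
grip_width: 0.0318
grip_force: 58.0
```

jog_arm(motion=[0,0,0.1,0,0,0,1,0,0,0.05,0,0,0,1,0,0,0,0,0,0,1,0,0,0,0,0,0,1])

```text
time: 16.08
position: [0.541, -0.2493, 0.0928]
tool_rot: [0.835, 0.55, 0.0, 0.0]
ft_force: [-1.4, 2.1, 7.6]
grip_width: 0.0316
grip_force: 58.0
```

```bash
python3 st.py
```

```text
[ 0.54101 -0.24934  0.0928 ] yaw 66.78 zax [ 3.e-04 -3.e-04 -1.e+00] 0.0316 [-1.4  2.1  7.6] t 16.075
tool shift needed mm [ 0.27 -0.24 -0.  ]
```

jog_arm(motion=[0,0,0.04,0,0,0,1,0,0,0,0,0,0,1,0,0,0,0,0,0,1])

```text
time: 16.45
position: [0.541, -0.2494, 0.0914]
tool_rot: [0.835, 0.55, 0.0, 0.0]
ft_force: [-1.8, 0.1, 9.0]
grip_width: 0.0315
grip_force: 58.0
```

jog_arm(motion=[0,0,0.03,0,0,0,1,0,0,0,0,0,0,1,0,0,0,0,0,0,1])

```text
time: 16.82
position: [0.541, -0.2494, 0.0909]
tool_rot: [0.835, 0.55, 0.0, 0.0]
ft_force: [-3.1, 0.7, 12.2]
grip_width: 0.0318
grip_force: 58.0
```

jog_arm(motion=[0,0,0.03,0,0,0,1,0,0,0,0,0,0,1,0,0,0,0,0,0,1])

```text
time: 17.2
position: [0.541, -0.2494, 0.0908]
tool_rot: [0.835, 0.55, 0.0, 0.001]
ft_force: [-4.2, 2.5, 19.5]
grip_width: 0.0319
grip_force: 58.0
```

jog_arm(motion=[0,0,0.03,0,0,0,1,0,0,0,0,0,0,1,0,0,0,0,0,0,1])

```text
time: 17.58
position: [0.541, -0.2494, 0.0908]
tool_rot: [0.835, 0.55, 0.0, 0.001]
ft_force: [-6.4, 3.4, 25.6]
grip_width: 0.0315
grip_force: 58.0
```

The arm has stopped hard at z = 0.0908 (0.091 expected), and the force is rising steeply without slip. I'll check once with the side and scene cameras before handing in.

```bash
python3 - <<'E'
from h import *
a=robot.camera("scene");b=robot.camera("side"); 
k=np.hstack([cv2.resize(a[200:320,110:230],(400,400)),cv2.resize(b[264:384,220:340],(400,400))]); cv2.imwrite("pics/fin.png",k)
E
python3 st.py
```

```text
[ 0.54106 -0.24939  0.09076] yaw 66.8 zax [ 9.0e-04 -1.1e-03 -1.0e+00] 0.0315 [-5.8  3.1 26.6] t 17.675
tool shift needed mm [ 0.3 -0.3 -0. ]
```

View pics/fin.png

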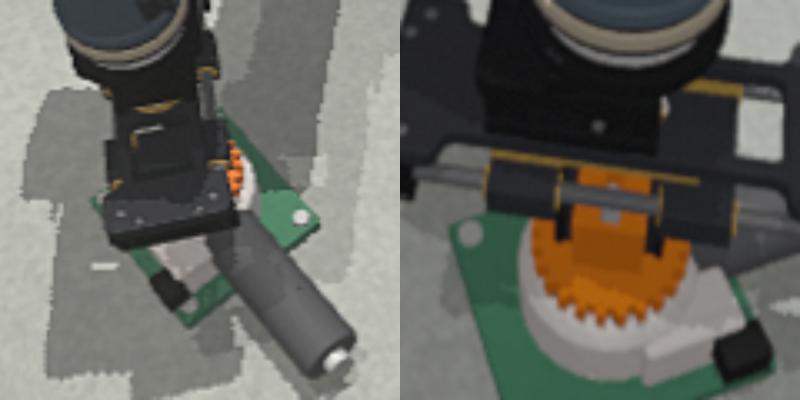

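The gear sits flat and low on the gearbox, with the nose tip showing at about (610,215) in the right-hand (side) half, and the gripper still holds the hub.

```bash
python3 -c "
from rig import robot
print(robot.hand_in())"
```

```text
the job is handed in; nothing more can be done
None
```

I meshed the orange gear on the shaft ribs and slid it home, then handed in at 17.7 s with it still gripped (58 N) and pressed down with about 26 N; the collar being at its stop rests on the arm stopping hard at the expected height, and no verdict was returned.

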